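Set out the sample vials and open the reagent bottle

ROBOT

A 7-joint arm with a two-finger parallel gripper is mounted at the origin on the work surface. World frame = base frame: x ahead of the robot, y to its left, z up, the work surface at z = 0. Lengths are in mm, angles in rad, forces in N, time in s.
With the tool pointing down it reaches from about 425 to 875 mm from the base axis. Payload 8.4 kg.
Tool frame: the origin (TCP) lies where the fingers leave the gripper's body, on its centre line; the fingertips stand 73 mm ahead of it and the grasp point (between the pads) lies 54 mm ahead of it; z points along the fingers, y is the line along which they close (so a half turn about z gives the same grasp; the last joint's range is limited). The gripper opens to 85 mm and grips with 20 to 120 N. Pads are 22 mm wide; open, the fingers measure 114 mm over their backs; the gripper's body (76 mm by 85 mm) begins 54 mm behind the grasp point. The pads swing forward as they close: fully open they stand 13 mm farther back than shut.
Start: joints at [-1.342, 0.333, 0.04, 1.465, -0.013, 1.343, -0.059], TCP at [209.277, 615.363, 303.908] pointing down, gripper open.
Joint ranges: [-2.58, 2.58], [-0.38, 2.09], [-1.3, 1.39], [0.25, 2.4], [-1.5, 4.64], [0.08, 2.09], [-2.65, 2.65]. Speed limits (rad/s): [2.22, 2.22, 2.79, 2.79, 3.14, 3.14, 3.14].

INTERFACE

Orientations are given as a 3x3 rotation matrix whose columns are the frame's x, y, z axes.
In Python, from cell import readout, vision, arm gives the robot as it stands.
- The arm moves only by the shell command python3 -m inch 'ROWS' [FORCE]. ROWS is JSON, a list of rows, each an object with "translation": the shift along the tool's x, y, z in m, a list of three; "delta_rot": the turn, a rotation vector about the tool's x, y, z in rad, a list of three; "hand": the closure, from -1 (fully open) to 1 (shut). In form: [{"translation": [x, y, z], "delta_rot": [ax, ay, az], "hand": hand}, ...]. A call has 1 to 20 rows; each row shifts and turns the commanded pose from where the row before left it, along the tool's axes as they then stand; what a row does not reach is not made up. A row lasts 1/10 s, in which the tool goes at most 50 mm and 8.59 degrees, less where a joint would pass 70% of its speed; a pose out of reach is approached as far as the arm can. A call is refused whole if a number of a shift passes 0.05 or a number of a turn 0.15, either way. A call with a gripper value outside its range is refused whole. The fingers move at their own pace and stop on an object; FORCE is the grip in N (left out, the last holds). Time passes only in rows, so rows that do not move let the fingers close. It gives the time, the measured TCP pose, the force, the opening and the grip force at its end, in the units of the state.
- readout.observe(): the state, without advancing time (a new reading comes with each control period).
- vision.camera(name): name is "scene" or "top" or "wrist"; returns a dict with "pixels" (480x640x3 uint8, red, green, blue), "fovy" (degrees; the focal length in pixels is half the picture's height over the tangent of half this angle, whatever the lens; pixels are square), "cx", "cy" (the principal point, pixels), "camera_from_world" (4x4, takes a point from world to camera coordinates); the wrist camera has in their place "mount" (4x4, takes a point from camera to tool coordinates, whose origin is the TCP and whose axes are the flange's). Camera axes: x right, y up, looking along -z (the intrinsics and any distortion apply to the point x, -y, -z); pixel columns grow to the right and rows downward; lengths in mm; the calibration is good to about 2 mm. A picture is of the moment at which its call begins: read the wrist's pose just before it. There is no depth.
- arm.close_job(): hands the job in; it is judged then, once.
The state is a dict: "clock": time; "qpos": joint angles; "joint_vel": joint speeds; "effort": joint torques, N m; "position": TCP position; "orientation": TCP orientation; "wrist_force": force on the tool from outside, world axes, zero at the start; "moment": the same for the moment, N m; "finger_gap": finger opening in mm; "grasp_force": force on a finger pad.
Only numpy, scipy, OpenCV 4.12 (cv2) and the standard library are available. Lean on these libraries where they do the work, as an engineer would, in place of code of your own. Each camera call takes 0.05 s, during which the arm holds its last target. There are 200 camera calls.

TASK

Get the blood-typing reagent ready: stand the two empty vials, one by one, fully home in the two free bores of the metal vial block, and let go of them. Then press the reagent bottle's safety cap down, twist it counter-clockwise until it is free, lift it off and finish still holding the cap level and still, straight above the open bottle with 3 to 10 cm of air between the cap's rim and the neck, so that a colleague can draw from the bottle. Leave everything else standing where it is.

Things in the scene. Friction and masses are not known exactly. Their poses are not given: they have to be found in the camera images.
- vial_a_center (a point): centre (half-way up) of an empty open amber-glass vial, a smooth upright cylinder 24 mm in diameter and 75 mm tall, 30 g, standing loose on the bench; z axis up along the vial. The two empty vials are alike and interchangeable
- vial_b_center (a point): centre (half-way up) of an empty open amber-glass vial, a smooth upright cylinder 24 mm in diameter and 75 mm tall, 30 g, standing loose on the bench; z axis up along the vial. The two empty vials are alike and interchangeable
- bore1 (a point): centre of the mouth (in the block's top face, 40 mm above the bench) of the middle bore, empty at the start. Round blind bore 28 mm in diameter, 24 mm deep with a small chamfer, its floor 16 mm above the bench. z up, y along the row of bores. The block is fixed aluminium, 60 x 190 x 40 mm, with three bores in a row 60 mm apart
- bore2 (a point): centre of the mouth (in the block's top face, 40 mm above the bench) of the end bore that is empty at the start. Round blind bore 28 mm in diameter, 24 mm deep with a small chamfer, its floor 16 mm above the bench. z up, y along the row of bores
- full_vial_center (a point): centre of the filled vial with a white cap (24 mm in diameter, cap 27 mm, 78 mm tall) that already stands in the third, other end bore of the block; a bystander
- cap_center (a point): centre (half-way up) of the bottle's white round ribbed safety cap, 50 mm in diameter, 32 mm tall, 30 g, z up its axis. Locked on the neck at the start: unpressed it can be neither turned nor pulled off. Pressed down 5.5 to 8 mm and kept down, it turns counter-clockwise seen from above; after 50 to 120 degrees of turn (70 is good) it is free and lifts straight off
- mouth (a point): centre of the top of the bottle's neck, inside the cap, 155 mm above the bench, on the bottle's axis (z up). At the start the cap's centre is 4 mm below it. White bottle, 80 mm in diameter, shoulder 90 to 115 mm up, neck 25 mm wide with two lugs out to 40 mm, fixed to the bench by a 110 mm square steel foot
- spring_seat (a joint): how far the spring seat in the neck, on which the cap sits, is pressed down (m): 0 at rest, 0.008 at the bottom; it takes 5 N to start and 12 N at the bottom
- pot: bystander: white lidded pot, 50 mm in diameter, 55 mm tall, standing in a line with the empty vials; origin under its centre
- dropper: bystander: small amber bottle with a black cap, 32 mm in diameter, 75 mm tall; origin under its centre
- timer: bystander: flat white timer, 60 x 75 x 22 mm, lying on the bench; origin under its centre
- dish: bystander: round steel dish, 110 mm in diameter, 35 mm tall; origin under its centre
- spatula: bystander: steel spatula 170 mm long lying on the bench; origin near its middle

How it is judged (in metres and radians):
On the way, in this order (a step that is already met when the one before it is completed fails the run):
1. one empty vial stands home in a free bore, let go ((((horizontal distance between vial_a_center and bore1 below 0.011 m or horizontal distance between vial_a_center and bore2 below 0.011 m) and height (world z) of vial_a_center below 0.059 m and angle between vial_a_center's own z axis and vertical below 0.25 rad and contact force between vial_a and the fingers below 0.1 N) or ((horizontal distance between vial_b_center and bore1 below 0.011 m or horizontal distance between vial_b_center and bore2 below 0.011 m) and height (world z) of vial_b_center below 0.059 m and angle between vial_b_center's own z axis and vertical below 0.25 rad and contact force between vial_b and the fingers below 0.1 N))), for 0.1 s.
2. both empty vials stand home in the two free bores, let go ((horizontal distance between vial_a_center and bore1 below 0.011 m or horizontal distance between vial_a_center and bore2 below 0.011 m) and height (world z) of each of vial_a_center, vial_b_center below 0.059 m and angle between each of vial_a_center, vial_b_center's own z axis and vertical below 0.25 rad and contact force between each of vial_a, vial_b and the fingers below 0.1 N and (horizontal distance between vial_b_center and bore1 below 0.011 m or horizontal distance between vial_b_center and bore2 below 0.011 m)), for 0.1 s.
3. the cap is pressed down on its spring (all of step 2 and value of joint spring_seat above 0.003 m), for 0.1 s.
4. the cap is free and held above the bottle's mouth (all of step 2 and z of cap_center in the frame of mouth between 0.036 and 0.17 m and horizontal distance between cap_center and mouth below 0.04 m and angle between cap_center's own z axis and vertical below 0.35 rad and contact force between cap and the fingers above 1 N and contact force between cap and bottle below 0.05 N), for 0.2 s.
At the end, for the whole second after the job is handed in: Both vials let go and still in the free bores (centre within 11 mm of the axis, below 59 mm, tilt < 0.25 rad). Fingers hold the cap (> 1 N), its centre 36 to 170 mm above the neck top, within 40 mm of the bottle axis, tilt < 0.35 rad, still, not touching the bottle (all of step 4 and linear speed of each of cap, vial_a, vial_b below 0.05 m/s); the arm keeps its last pose, push and grip.
It fails at once if a bystander is disturbed: pot, amber bottle, filled vial, timer, dish or spatula moved over 30 mm (distance of any of pot, dropper, full_vial_center, timer, dish, spatula from where it was at the start of the episode above 0.03 m).
It also fails if it takes over 72 s, if anything falls off the work surface, if the arm or the gripper's body presses on something with over 40 N, if the wrist force passes 120 N, or if a joint passes its speed limit or range.

## Working session

There is one attempt and no reset: what is moved stays moved. The work goes in short steps, Python scripts to look and compute and a shell command to move; the robot and the scene stay as the last step left them, time stands still between calls to the robot, and variables do not carry over. Pictures are saved under pics/ and viewed, at most 10 in all, crops included, and the job is handed in when it is done.

```bash
ls; mkdir -p pics; python3 - <<'E'
from cell import readout, vision, arm
import cv2, numpy as np
s=readout.observe(); print({k:np.round(v,3).tolist() for k,v in s.items()})
for n in ["scene","top","wrist"]:
    c=vision.camera(n); cv2.imwrite(f"pics/{n}0.png",c["pixels"][:,:,::-1])
    print(n,{k:(np.round(v,4).tolist()) for k,v in c.items() if k!="pixels"})
E
```

```text
pics
{'clock': 0.0, 'qpos': [-1.342, 0.334, 0.04, 1.466, -0.013, 1.343, -0.059], 'joint_vel': [-0.001, 0.001, -0.001, 0.001, 0.0, -0.001, -0.001], 'effort': [-0.001, -65.857, 1.365, -40.556, 0.017, 0.013, -0.0], 'position': [209.199, 615.044, 303.003], 'orientation': [[-0.947, 0.322, -0.0], [0.322, 0.947, -0.002], [-0.0, -0.002, -1.0]], 'wrist_force': [-0.585, 0.577, -0.018], 'moment': [-0.032, -0.02, 0.008], 'grasp_force': 0.0, 'finger_gap': 85.859}
scene {'fovy': 54.2992, 'cx': 309.8562, 'cy': 236.8888, 'camera_from_world': [[-0.8439, 0.5364, 0.0053, 493.3538], [-0.3066, -0.4904, 0.8158, 101.2558], [0.4402, 0.6869, 0.5783, -1489.4743], [0.0, 0.0, 0.0, 1.0]]}
top {'fovy': 56.6233, 'cx': 318.904, 'cy': 243.8002, 'camera_from_world': [[0.0134, -0.9994, -0.0322, 33.2735], [0.9839, 0.0075, 0.1784, -609.9386], [-0.178, -0.0341, 0.9834, -929.534], [0.0, 0.0, 0.0, 1.0]]}
wrist {'fovy': 64.5786, 'cx': 313.6618, 'cy': 230.2311, 'mount': [[0.0008, 0.9634, 0.2679, 67.9832], [1.0, -0.0009, 0.0004, -0.8224], [0.0006, 0.2679, -0.9634, -69.3123], [0.0, 0.0, 0.0, 1.0]]}
```

View images.

View pics/top0.png

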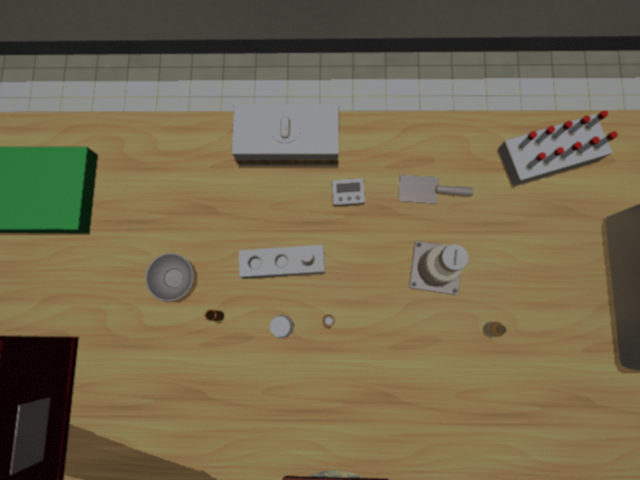

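View pics/scene0.png

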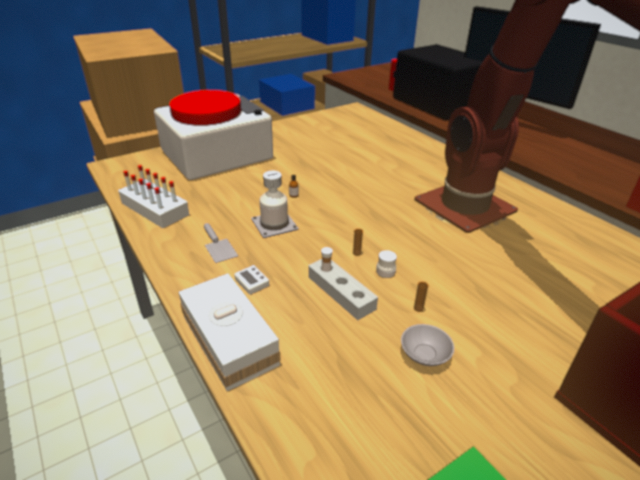

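```bash
cat > h.py <<'E'
import numpy as np, cv2
from cell import readout, vision
def cam(n, save=None):
    s=readout.observe(); c=vision.camera(n)
    if n=="wrist":
        T=np.eye(4); T[:3,:3]=s["orientation"]; T[:3,3]=s["position"]
        c["W"]=T@np.array(c["mount"])
    else: c["W"]=np.linalg.inv(np.array(c["camera_from_world"]))
    if save: cv2.imwrite(f"pics/{save}.png",c["pixels"][:,:,::-1])
    return c
def f(c): return 240/np.tan(np.radians(c["fovy"]/2))
def back(c,u,v,z):
    d=c["W"][:3,:3]@np.array([(u-c["cx"])/f(c),-(v-c["cy"])/f(c),-1]); o=c["W"][:3,3]
    return o+d*(z-o[2])/d[2]
def proj(c,p):
    q=np.linalg.inv(c["W"])@np.append(p,1); return np.array([c["cx"]-f(c)*q[0]/q[2], c["cy"]+f(c)*q[1]/q[2]])
E
python3 - <<'E'
from h import *
t=cam("top"); s=cam("scene"); r=lambda a:np.round(a,0)
for n,u,z,us,zs in [("bore_l",(255,262),40,(358,295),40),("bore_m",(281,260),40,(342,281),40),("full",(308,257),70,(326,252),78),
 ("vialL",(209,315),75,(421,285),75),("vialR",(328,321),75,(358,231),75),("pot",(280,327),55,(387,256),55),("cap",(455,257),167,(272,176),167),("drop",(490,329),75,(294,180),75),("timer",(348,192),22,(252,278),22),("dish",(171,278),35,(427,342),35)]:
    print(n,r(back(t,*u,z)),r(back(s,*us,zs)))
E
```

```text
bore_l [570. 183.  40.] [573. 189.  40.]
bore_m [575. 125.  40.] [576. 129.  40.]
full [578.  62.  70.] [572.  54.  78.]
vialL [451. 270.  75.] [457. 268.  75.]
vialR [442.  18.  75.] [447.  20.  75.]
pot [428. 121.  55.] [434. 125.  55.]
cap [ 566. -227.  167.] [ 572. -215.  167.]
drop [ 430. -317.   75.] [ 446. -310.   75.]
timer [739. -25.  22.] [745. -15.  22.]
dish [533. 372.  35.] [535. 377.  35.]
```

View pics/wrist0.png

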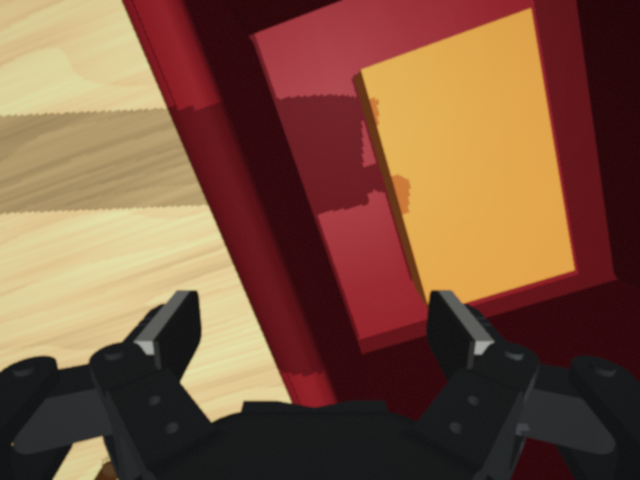

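```bash
python3 -m inch '[{"translation":[-0.028,-0.02,0.004],"delta_rot":[0,0,0],"hand":-1},{"translation":[-0.028,-0.02,0.004],"delta_rot":[0,0,0],"hand":-1},{"translation":[-0.028,-0.02,0.004],"delta_rot":[0,0,0],"hand":-1},{"translation":[-0.028,-0.02,0.004],"delta_rot":[0,0,0],"hand":-1},{"translation":[-0.028,-0.02,0.004],"delta_rot":[0,0,0],"hand":-1},{"translation":[-0.028,-0.02,0.004],"delta_rot":[0,0,0],"hand":-1},{"translation":[-0.028,-0.02,0.004],"delta_rot":[0,0,0],"hand":-1},{"translation":[-0.028,-0.02,0.004],"delta_rot":[0,0,0],"hand":-1},{"translation":[-0.028,-0.02,0.004],"delta_rot":[0,0,0],"hand":-1},{"translation":[-0.028,-0.02,0.004],"delta_rot":[0,0,0],"hand":-1},{"translation":[-0.028,-0.02,0.004],"delta_rot":[0,0,0],"hand":-1},{"translation":[-0.028,-0.02,0.004],"delta_rot":[0,0,0],"hand":-1}]'
python3 -m inch '[{"translation":[0,0,0],"delta_rot":[0,0,0.138],"hand":-1},{"translation":[0,0,0],"delta_rot":[0,0,0.138],"hand":-1},{"translation":[0,0,0],"delta_rot":[0,0,0.138],"hand":-1},{"translation":[0,0,0],"delta_rot":[0,0,0.138],"hand":-1},{"translation":[0,0,0],"delta_rot":[0,0,0.138],"hand":-1},{"translation":[0,0,0],"delta_rot":[0,0,0.138],"hand":-1},{"translation":[0,0,0],"delta_rot":[0,0,0.138],"hand":-1},{"translation":[0,0,0],"delta_rot":[0,0,0.138],"hand":-1},{"translation":[0,0,0],"delta_rot":[0,0,0.138],"hand":-1},{"translation":[0,0,0],"delta_rot":[0,0,0],"hand":-1}]'
python3 - <<'E'
from h import *
s=readout.observe(); print(np.round(s["orientation"],3).tolist(), np.round(s["qpos"],2))
c=cam("wrist","w1")
E
```

```text
clock: 1.45
position: [450.7, 278.7, 255.9]
orientation: [[-0.947, 0.322, 0.0], [0.322, 0.947, 0.0], [-0.0, 0.0, -1.0]]
wrist_force: [0.9, 0.4, -0.0]
finger_gap: 85.4
grasp_force: 0.0
clock: 2.45
position: [450.0, 280.0, 255.9]
orientation: [[0.001, 1.0, -0.0], [1.0, -0.001, -0.0], [-0.0, -0.0, -1.0]]
wrist_force: [0.9, 0.9, 0.5]
finger_gap: 85.2
grasp_force: 0.0
[[0.001, 1.0, -0.0], [1.0, -0.001, -0.0], [-0.0, -0.0, -1.0]] [-0.98  0.12  0.37  1.84 -0.05  1.19 -0.6 ]
```

View pics/w1.png

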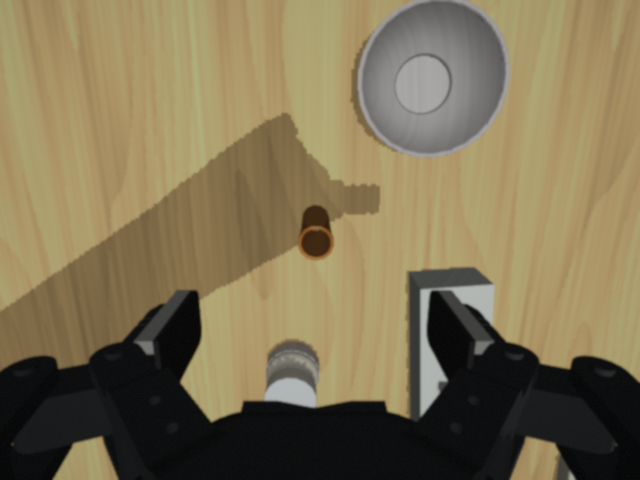

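```bash
python3 - <<'E'
from h import *
c=cam("wrist")
print(back(c,316,242,75),back(c,316,214,2), back(c,299,242,75)-back(c,333,242,75))
print("dish",back(c,434,78,35),"block corners top",back(c,413,288,40),back(c,493,284,40),"potc",back(c,292,405,55))
E
```

```text
[451.27249903 268.90785179  75.        ] [451.59001552 271.64540092   2.        ] [-23.45899014  -0.122336     0.        ]
dish [534.89439123 379.31396462  35.        ] block corners top [530.71593512 219.13416769  40.        ] [595.32851016 223.00233887  40.        ] potc [431.99100204 117.7845639   55.        ]
```

```bash
python3 -m inch '[{"translation":[-0.028,0.025,0],"delta_rot":[0,0,0],"hand":-1},{"translation":[-0.028,0.025,0],"delta_rot":[0,0,0],"hand":-1},{"translation":[-0.028,0.025,0],"delta_rot":[0,0,0],"hand":-1},{"translation":[-0.028,0.025,0],"delta_rot":[0,0,0],"hand":-1},{"translation":[-0.028,0.025,0],"delta_rot":[0,0,0],"hand":-1},{"translation":[0,0,0],"delta_rot":[0,0,0],"hand":-1},{"translation":[0,0,0],"delta_rot":[0,0,0],"hand":-1}]'
python3 - <<'E'
from h import *
c=cam("wrist","w2"); print(np.round(readout.observe()["qpos"],2))
E
```

```text
clock: 3.25
position: [575.5, 139.2, 255.7]
orientation: [[-0.002, 1.0, -0.0], [1.0, 0.002, -0.0], [-0.0, -0.0, -1.0]]
wrist_force: [-0.9, 0.5, -0.3]
finger_gap: 85.2
grasp_force: 0.0
[-0.73  0.26  0.5   1.7  -0.13  1.22 -0.2 ]
```

View pics/w2.png

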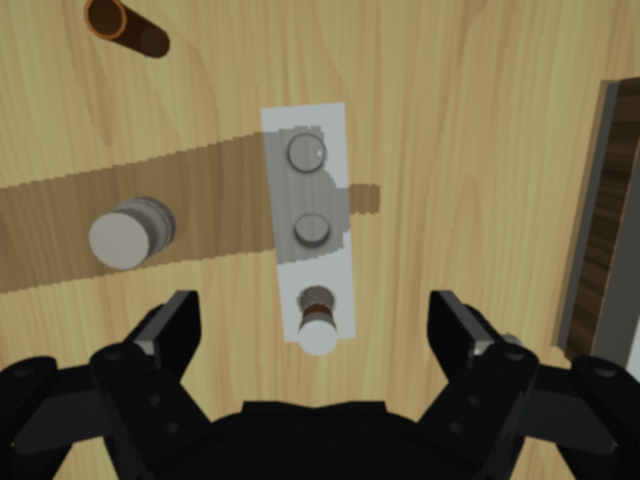

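```bash
python3 - <<'E'
from h import *
c=cam("wrist")
# rectify plane z=40: x 530..620, y 70..240, 4px/mm ; col = (x-530)*4,row=(240-y)*4
P=np.array([[530,70],[620,70],[620,240],[530,240]],float)
src=np.float32([proj(c,[x,y,40]) for x,y in P]); dst=np.float32([[(x-530)*4,(240-y)*4] for x,y in P])
im=cv2.warpPerspective(c["pixels"],cv2.getPerspectiveTransform(src,dst),(360,680),flags=cv2.INTER_CUBIC)
g=cv2.GaussianBlur(cv2.cvtColor(im,cv2.COLOR_RGB2GRAY),(0,0),2)
h=cv2.HoughCircles(g,cv2.HOUGH_GRADIENT_ALT,1.5,100,param1=60,param2=0.5,minRadius=48,maxRadius=66)
im=im.copy()
for u in ([] if h is None else h[0]):
    print("circle",530+u[0]/4,240-u[1]/4,u[2]/4); cv2.circle(im,(int(u[0]),int(u[1])),int(u[2]),(255,0,0),1)
print(back(c,306.5,153,40),back(c,312,229.5,40))
cv2.imwrite("pics/rect.png",im[:590,:,::-1])
E
```

```text
circle 569.0 186.0 14.859056
circle 569.0 186.0 12.5147505
circle 573.5 125.25 13.479376
[568.8987011  187.20121414  40.        ] [573.12088967 128.6964924   40.        ]
```

View pics/rect.png

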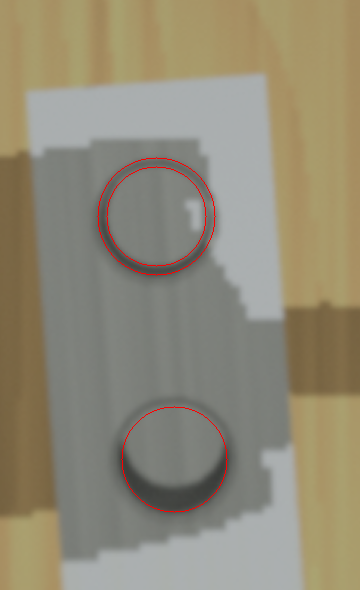

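```bash
python3 -m inch '[{"translation":[0.026,-0.0248,0],"delta_rot":[0,0,0],"hand":-1},{"translation":[0.026,-0.0248,0],"delta_rot":[0,0,0],"hand":-1},{"translation":[0.026,-0.0248,0],"delta_rot":[0,0,0],"hand":-1},{"translation":[0.026,-0.0248,0],"delta_rot":[0,0,0],"hand":-1},{"translation":[0.026,-0.0248,0],"delta_rot":[0,0,0],"hand":-1},{"translation":[0,0,0.03],"delta_rot":[0,0,0],"hand":-1},{"translation":[0,0,0.03],"delta_rot":[0,0,0],"hand":-1},{"translation":[0,0,0.015],"delta_rot":[0,0,0],"hand":-1},{"translation":[0,0,0],"delta_rot":[0,0,0],"hand":-1},{"translation":[0,0,0],"delta_rot":[0,0,0],"hand":-1}]' 30
python3 - <<'E'
from h import *
c=cam("wrist","w3")
g=c["pixels"]
E
```

```text
clock: 4.35
position: [450.7, 270.7, 181.5]
orientation: [[-0.003, 1.0, 0.0], [1.0, 0.003, 0.0], [0.0, 0.0, -1.0]]
wrist_force: [0.3, -0.1, 0.0]
finger_gap: 85.4
grasp_force: 0.0
```

View pics/w3.png

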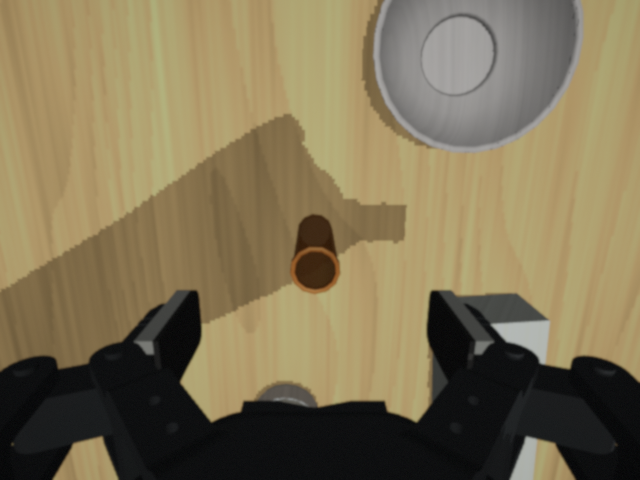

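```bash
python3 -m inch '[{"translation":[-0.001,0,0.026],"delta_rot":[0,0,0],"hand":-1},{"translation":[0,0,0.026],"delta_rot":[0,0,0],"hand":-1},{"translation":[0,0,0.025],"delta_rot":[0,0,0],"hand":-1},{"translation":[0,0,0],"delta_rot":[0,0,0],"hand":-1},{"translation":[0,0,0],"delta_rot":[0,0,0],"hand":0},{"translation":[0,0,0],"delta_rot":[0,0,0],"hand":0.2},{"translation":[0,0,0],"delta_rot":[0,0,0],"hand":0.4},{"translation":[0,0,0],"delta_rot":[0,0,0],"hand":1},{"translation":[0,0,0],"delta_rot":[0,0,0],"hand":1},{"translation":[0,0,0],"delta_rot":[0,0,0],"hand":1},{"translation":[0,0,0],"delta_rot":[0,0,0],"hand":1},{"translation":[0,0,0],"delta_rot":[0,0,0],"hand":1}]' 30
```

```text
clock: 5.6
position: [451.5, 269.3, 104.9]
orientation: [[-0.001, 1.0, 0.001], [1.0, 0.001, 0.001], [0.001, 0.001, -1.0]]
wrist_force: [-1.1, -0.5, 5.9]
finger_gap: 23.6
grasp_force: 29.1
```

```bash
python3 -m inch '[{"translation":[0,0,-0.015],"delta_rot":[0,0,0],"hand":1},{"translation":[0,0,-0.028],"delta_rot":[0,0,0],"hand":1},{"translation":[0,0,-0.028],"delta_rot":[0,0,0],"hand":1},{"translation":[-0.0139,0.0196,0],"delta_rot":[0,0,0],"hand":1},{"translation":[-0.0139,0.0196,0],"delta_rot":[0,0,0],"hand":1},{"translation":[-0.0139,0.0196,0],"delta_rot":[0,0,0],"hand":1},{"translation":[-0.0139,0.0196,0],"delta_rot":[0,0,0],"hand":1},{"translation":[-0.0139,0.0196,0],"delta_rot":[0,0,0],"hand":1},{"translation":[-0.0139,0.0196,0],"delta_rot":[0,0,0],"hand":1},{"translation":[0,0,0.01],"delta_rot":[0,0,0],"hand":1},{"translation":[0,0,0],"delta_rot":[0,0,0],"hand":1},{"translation":[0,0,0],"delta_rot":[0,0,0],"hand":1}]'
python3 - <<'E'
from h import *
c=cam("wrist","w4"); print(np.round(readout.observe()["orientation"],4).tolist())
E
```

```text
clock: 6.8
position: [567.9, 186.3, 164.5]
orientation: [[-0.002, 1.0, -0.001], [1.0, 0.002, -0.0], [-0.0, -0.001, -1.0]]
wrist_force: [-0.5, 0.5, -0.4]
finger_gap: 23.4
grasp_force: 29.5
[[-0.0022, 1.0, -0.0008], [1.0, 0.0022, 0.0002], [0.0002, -0.0008, -1.0]]
```

View pics/w4.png

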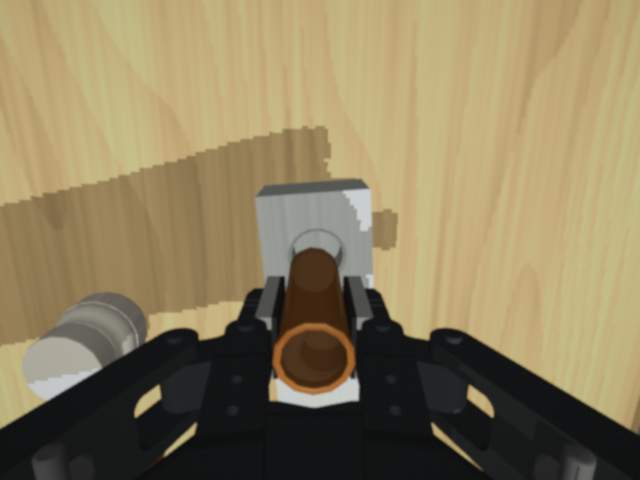

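```bash
python3 -m inch '[{"translation":[-0.0006,0.0012,0.01],"delta_rot":[0,0,0],"hand":1},{"translation":[0,0,0.01],"delta_rot":[0,0,0],"hand":1},{"translation":[0,0,0.004],"delta_rot":[0,0,0],"hand":1},{"translation":[0,0,0.004],"delta_rot":[0,0,0],"hand":1},{"translation":[0,0,0.004],"delta_rot":[0,0,0],"hand":1},{"translation":[0,0,0],"delta_rot":[0,0,0],"hand":1}]'
```

```text
clock: 7.45
position: [569.8, 185.0, 132.4]
orientation: [[-0.001, 1.0, -0.001], [1.0, 0.001, -0.0], [-0.0, -0.001, -1.0]]
wrist_force: [0.0, -1.0, 0.1]
finger_gap: 23.4
grasp_force: 29.5
```

```bash
python3 -m inch '[{"translation":[0,0,0.004],"delta_rot":[0,0,0],"hand":1},{"translation":[0,0,0.004],"delta_rot":[0,0,0],"hand":1},{"translation":[0,0,0.003],"delta_rot":[0,0,0],"hand":1},{"translation":[0,0,0],"delta_rot":[0,0,0],"hand":1}]'
python3 -m inch '[{"translation":[0,0,0],"delta_rot":[0,0,0],"hand":0.3},{"translation":[0,0,0],"delta_rot":[0,0,0],"hand":0.1},{"translation":[0,0,0],"delta_rot":[0,0,0],"hand":-0.1},{"translation":[0,0,0],"delta_rot":[0,0,0],"hand":-0.1},{"translation":[0,0,0],"delta_rot":[0,0,0],"hand":-0.1},{"translation":[0,0,-0.03],"delta_rot":[0,0,0],"hand":-0.1},{"translation":[0,0,-0.04],"delta_rot":[0,0,0],"hand":-1},{"translation":[0,0,-0.04],"delta_rot":[0,0,0],"hand":-1},{"translation":[-0.034,-0.026,0],"delta_rot":[0,0,0],"hand":-1},{"translation":[-0.034,-0.026,0],"delta_rot":[0,0,0],"hand":-1},{"translation":[-0.034,-0.026,0],"delta_rot":[0,0,0],"hand":-1},{"translation":[-0.034,-0.026,0],"delta_rot":[0,0,0],"hand":-1},{"translation":[-0.03,-0.022,0],"delta_rot":[0,0,0],"hand":-1},{"translation":[0,0,0],"delta_rot":[0,0,0],"hand":-1},{"translation":[0,0,0],"delta_rot":[0,0,0],"hand":-1}]'
python3 - <<'E'
from h import *
c=cam("wrist","w5");t=cam("top","t5")
a=np.zeros((480,960,3),np.uint8); a[:,:560]=c["pixels"][:,40:600]; a[:400,560:]=cv2.resize(t["pixels"][220:420,180:380],(400,400))
cv2.imwrite("pics/c5.png",cv2.resize(a,(800,400))[:,:,::-1]); print(np.round(readout.observe()["qpos"],2))
E
```

```text
clock: 7.85
position: [569.7, 185.0, 121.4]
orientation: [[-0.001, 1.0, -0.001], [1.0, 0.001, -0.0], [-0.0, -0.001, -1.0]]
wrist_force: [0.2, 0.7, -1.0]
finger_gap: 23.4
grasp_force: 29.5
clock: 9.35
position: [444.0, 18.6, 232.4]
orientation: [[0.0, 1.0, 0.001], [1.0, -0.0, 0.001], [0.001, 0.001, -1.0]]
wrist_force: [0.5, 0.3, 0.1]
finger_gap: 85.4
grasp_force: 0.0
[-0.7  -0.06  0.55  2.06  0.04  1.14 -0.17]
```

View pics/c5.png

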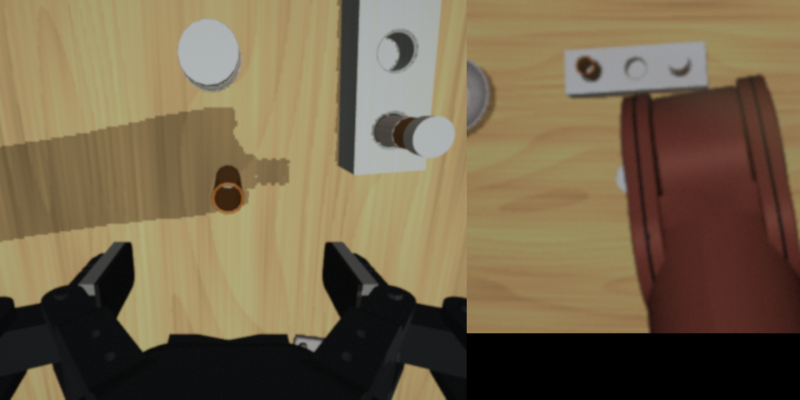

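```bash
python3 - <<'E'
from h import *
c=cam("wrist"); print(back(c,313.6,237.6,75), back(c,314,211,2), back(c,516.4,61.2,40))
E
```

```text
[444.34160204  18.90277769  75.        ] [444.61362161  19.40245695   2.        ] [572.98203263 125.79956557  40.        ]
```

```bash
python3 -m inch '[{"translation":[0.0004,0.0004,0.03],"delta_rot":[0,0,0],"hand":-1},{"translation":[0,0,0.03],"delta_rot":[0,0,0],"hand":-1},{"translation":[0,0,0.03],"delta_rot":[0,0,0],"hand":-1},{"translation":[0,0,0.02],"delta_rot":[0,0,0],"hand":-1},{"translation":[0,0,0.017],"delta_rot":[0,0,0],"hand":-1},{"translation":[0,0,0],"delta_rot":[0,0,0],"hand":-1},{"translation":[0,0,0],"delta_rot":[0,0,0],"hand":0},{"translation":[0,0,0],"delta_rot":[0,0,0],"hand":0.2},{"translation":[0,0,0],"delta_rot":[0,0,0],"hand":0.4},{"translation":[0,0,0],"delta_rot":[0,0,0],"hand":1},{"translation":[0,0,0],"delta_rot":[0,0,0],"hand":1},{"translation":[0,0,0],"delta_rot":[0,0,0],"hand":1},{"translation":[0,0,0],"delta_rot":[0,0,0],"hand":1},{"translation":[0,0,0],"delta_rot":[0,0,0],"hand":1}]' 30
```

```text
clock: 10.9
position: [444.9, 19.5, 105.4]
orientation: [[-0.001, 1.0, 0.001], [1.0, 0.001, 0.0], [0.0, 0.001, -1.0]]
wrist_force: [-0.4, -0.2, 6.4]
finger_gap: 23.6
grasp_force: 31.7
```

```bash
python3 -m inch '[{"translation":[0,0,-0.015],"delta_rot":[0,0,0],"hand":1},{"translation":[0,0,-0.03],"delta_rot":[0,0,0],"hand":1},{"translation":[0,0,-0.04],"delta_rot":[0,0,0],"hand":1},{"translation":[0,0,-0.04],"delta_rot":[0,0,0],"hand":1},{"translation":[0.0178,0.0214,0],"delta_rot":[0,0,0],"hand":1},{"translation":[0.0178,0.0214,0],"delta_rot":[0,0,0],"hand":1},{"translation":[0.0178,0.0214,0],"delta_rot":[0,0,0],"hand":1},{"translation":[0.0178,0.0214,0],"delta_rot":[0,0,0],"hand":1},{"translation":[0.0178,0.0214,0],"delta_rot":[0,0,0],"hand":1},{"translation":[0.0178,0.0214,0],"delta_rot":[0,0,0],"hand":1},{"translation":[0,0,0.03],"delta_rot":[0,0,0],"hand":1},{"translation":[0,0,0.025],"delta_rot":[0,0,0],"hand":1},{"translation":[0,0,0.015],"delta_rot":[0,0,0],"hand":1},{"translation":[0,0,0],"delta_rot":[0,0,0],"hand":1},{"translation":[0,0,0],"delta_rot":[0,0,0],"hand":1},{"translation":[0,0,0],"delta_rot":[0,0,0],"hand":1}]'
```

```text
clock: 12.5
position: [573.6, 126.3, 161.3]
orientation: [[-0.001, 1.0, 0.002], [1.0, 0.001, 0.001], [0.001, 0.002, -1.0]]
wrist_force: [0.5, 0.0, 0.9]
finger_gap: 23.3
grasp_force: 31.4
```

```bash
python3 -m inch '[{"translation":[-0.0006,0,0.01],"delta_rot":[0,0,0],"hand":1},{"translation":[0,0,0.006],"delta_rot":[0,0,0],"hand":1},{"translation":[0,0,0.004],"delta_rot":[0,0,0],"hand":1},{"translation":[0,0,0.004],"delta_rot":[0,0,0],"hand":1},{"translation":[0,0,0.004],"delta_rot":[0,0,0],"hand":1},{"translation":[0,0,0],"delta_rot":[0,0,0],"hand":1}]'
```

```text
clock: 13.1
position: [572.6, 125.6, 131.3]
orientation: [[-0.001, 1.0, -0.001], [1.0, 0.001, -0.0], [-0.0, -0.001, -1.0]]
wrist_force: [-0.8, -0.1, 0.1]
finger_gap: 23.4
grasp_force: 31.4
```

```bash
python3 -m inch '[{"translation":[0,0,0.004],"delta_rot":[0,0,0],"hand":1},{"translation":[0,0,0.004],"delta_rot":[0,0,0],"hand":1},{"translation":[0,0,0.002],"delta_rot":[0,0,0],"hand":1},{"translation":[0,0,0],"delta_rot":[0,0,0],"hand":1},{"translation":[0,0,0],"delta_rot":[0,0,0],"hand":0.3},{"translation":[0,0,0],"delta_rot":[0,0,0],"hand":0.1},{"translation":[0,0,0],"delta_rot":[0,0,0],"hand":-0.1},{"translation":[0,0,0],"delta_rot":[0,0,0],"hand":-0.1},{"translation":[0,0,0],"delta_rot":[0,0,0],"hand":-0.1},{"translation":[0,0,-0.03],"delta_rot":[0,0,0],"hand":-0.1},{"translation":[0,0,-0.04],"delta_rot":[0,0,0],"hand":-1},{"translation":[0,0,-0.04],"delta_rot":[0,0,0],"hand":-1},{"translation":[0,0,-0.04],"delta_rot":[0,0,0],"hand":-1},{"translation":[0,0,-0.03],"delta_rot":[0,0,0],"hand":-1},{"translation":[0,0,0],"delta_rot":[0,0,0],"hand":-1}]'
python3 -m inch '[{"translation":[-0.039,0,0],"delta_rot":[0,0,0],"hand":-1},{"translation":[-0.039,0,0],"delta_rot":[0,0,0],"hand":-1},{"translation":[-0.039,0,0],"delta_rot":[0,0,0],"hand":-1},{"translation":[-0.039,0,0],"delta_rot":[0,0,0],"hand":-1},{"translation":[-0.039,0,0],"delta_rot":[0,0,0],"hand":-1},{"translation":[-0.039,0,0],"delta_rot":[0,0,0],"hand":-1},{"translation":[-0.039,0,0],"delta_rot":[0,0,0],"hand":-1},{"translation":[-0.039,0,0],"delta_rot":[0,0,0],"hand":-1},{"translation":[-0.039,-0.005,0],"delta_rot":[0,0,0],"hand":-1},{"translation":[0,0,0],"delta_rot":[0,0,0.14],"hand":-1},{"translation":[0,0,0],"delta_rot":[0,0,0.14],"hand":-1},{"translation":[0,0,0],"delta_rot":[0,0,0.14],"hand":-1},{"translation":[0,0,0],"delta_rot":[0,0,0.14],"hand":-1},{"translation":[0,0,0],"delta_rot":[0,0,0.14],"hand":-1},{"translation":[0,0,0],"delta_rot":[0,0,0],"hand":-1},{"translation":[0,0,0],"delta_rot":[0,0,0],"hand":-1}]'
python3 - <<'E'
from h import *
c=cam("wrist","w6");t=cam("top","t6"); s=cam("scene")
a=np.zeros((480,1040,3),np.uint8); a[:,:640]=c["pixels"]; a[:240,640:]=cv2.resize(t["pixels"][230:302,220:340],(400,240)); a[240:,640:]=cv2.resize(s["pixels"][230:302,280:400],(400,240))
cv2.imwrite("pics/c6.png",cv2.resize(a,(800,369))[:,:,::-1]); print(np.round(readout.observe()["qpos"],2))
E
```

```text
clock: 14.6
position: [574.5, 125.7, 306.7]
orientation: [[-0.001, 1.0, 0.007], [1.0, 0.001, 0.003], [0.003, 0.007, -1.0]]
wrist_force: [0.5, 0.4, -0.4]
finger_gap: 85.2
grasp_force: 0.0
clock: 16.2
position: [568.1, -225.2, 301.4]
orientation: [[0.64, 0.768, -0.001], [0.768, -0.64, -0.0], [-0.001, -0.001, -1.0]]
wrist_force: [0.6, 0.0, -0.1]
finger_gap: 85.4
grasp_force: 0.0
[-0.38  0.33  0.87  1.6  -0.26  1.33 -0.17]
```

View pics/c6.png

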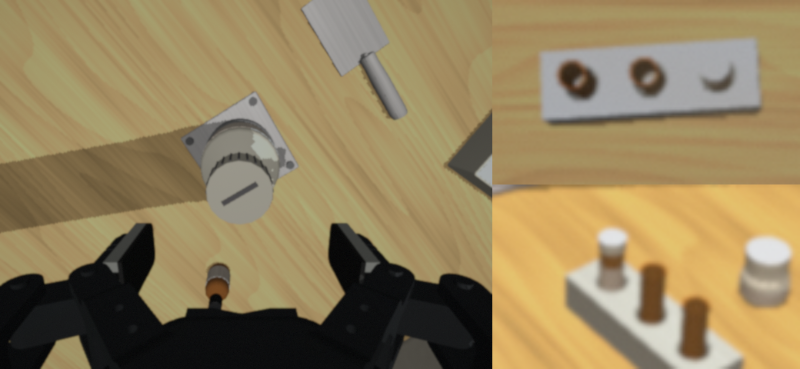

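```bash
python3 - <<'E'
from h import *
c=cam("wrist"); p=c["pixels"][200:300,250:375]; g=cv2.cvtColor(p,cv2.COLOR_RGB2GRAY)
h=cv2.HoughCircles(cv2.GaussianBlur(g,(0,0),1),cv2.HOUGH_GRADIENT_ALT,1.5,50,param1=60,param2=0.5,minRadius=35,maxRadius=55)
print(back(c,312,247,167), h)
for u in ([] if h is None else h[0]): print(back(c,u[0]+250,u[1]+200,167), back(c,u[0]+250+u[2],u[1]+200,167))
E
```

```text
[ 567.8424251  -224.66334833  167.        ] [[[58.5      49.5      43.359352]]]
[ 565.36577314 -224.53518751  167.        ] [ 584.21117802 -240.26040088  167.        ]
```

```bash
python3 -m inch '[{"translation":[0,-0.0011,0.02],"delta_rot":[0,0,0],"hand":-1},{"translation":[0,0,0.02],"delta_rot":[0,0,0],"hand":-1},{"translation":[0,0,0.02],"delta_rot":[0,0,0],"hand":-1},{"translation":[0,0,0],"delta_rot":[0,0,0],"hand":-1},{"translation":[0,0,0],"delta_rot":[0,0,0],"hand":-1}]'
python3 - <<'E'
from h import *
s=readout.observe(); c=cam("wrist","w7"); g=cv2.GaussianBlur(cv2.cvtColor(c["pixels"],cv2.COLOR_RGB2GRAY),(0,0),1)
u0=proj(c,[567.1,-224.6,167]); print("expect",u0)
for lo in (35,): 
  h=cv2.HoughCircles(g,cv2.HOUGH_GRADIENT_ALT,1.5,5,param1=60,param2=0.4,minRadius=55,maxRadius=85); print(h)
for u in ([] if h is None else h[0]):
  if np.hypot(*(u[:2]-u0))<25:
    b=back(c,u[0],u[1],167); print(b, s["orientation"].T@(b-s["position"]) if hasattr(s["orientation"],"T") else np.array(s["orientation"]).T@(b-np.array(s["position"])))
# radial edge profile along the row through the centre
r=g[int(u0[1])].astype(int); print([(i,r[i]) for i in range(int(u0[0])-85,int(u0[0])+86,5)])
E
```

```text
clock: 16.9
position: [567.4, -224.8, 242.4]
orientation: [[0.643, 0.766, -0.0], [0.766, -0.643, -0.0], [-0.0, -0.0, -1.0]]
wrist_force: [-1.0, -0.0, 0.4]
finger_gap: 85.5
grasp_force: 0.0
expect [312.09092199 292.59775991]
[[[313.5      217.5       75.344086]
  [ 91.5      265.5       75.5577  ]
  [294.       235.5       78.391716]
  [312.       234.        60.17556 ]
  [279.       228.        67.08685 ]
  [ 88.5      285.        67.26144 ]
  [ 90.       132.        69.45634 ]
  [312.       234.        70.191765]
  [ 87.       118.5       79.87935 ]
  [345.       204.        78.22951 ]
  [315.       297.        60.947243]
  [ 72.       258.        62.22631 ]
  [315.       201.        78.039955]
  [468.       352.5       68.78599 ]]]
[ 566.74485278 -226.90422592  167.        ] [-2.01846786  0.9159535  75.35531831]
[(227, np.int64(154)), (232, np.int64(151)), (237, np.int64(154)), (242, np.int64(158)), (247, np.int64(156)), (252, np.int64(143)), (257, np.int64(149)), (262, np.int64(149)), (267, np.int64(149)), (272, np.int64(149)), (277, np.int64(149)), (282, np.int64(149)), (287, np.int64(149)), (292, np.int64(149)), (297, np.int64(149)), (302, np.int64(149)), (307, np.int64(146)), (312, np.int64(110)), (317, np.int64(75)), (322, np.int64(73)), (327, np.int64(79)), (332, np.int64(121)), (337, np.int64(147)), (342, np.int64(149)), (347, np.int64(149)), (352, np.int64(149)), (357, np.int64(149)), (362, np.int64(149)), (367, np.int64(149)), (372, np.int64(135)), (377, np.int64(153)), (382, np.int64(162)), (387, np.int64(158)), (392, np.int64(160)), (397, np.int64(158))]
```

```bash
python3 - <<'E'
from h import *
s=readout.observe(); c=cam("wrist"); g=cv2.cvtColor(c["pixels"],cv2.COLOR_RGB2GRAY)
m=((g>146)&(g<151)).astype(np.uint8); m=cv2.morphologyEx(m,cv2.MORPH_OPEN,np.ones((5,5)))
n,l,st,ce=cv2.connectedComponentsWithStats(m); k=l[300,280]; print(st[k])
pts=max(cv2.findContours((l==k).astype(np.uint8),0,2)[0],key=len); (u,v),r=cv2.minEnclosingCircle(pts); print(u,v,r)
b=back(c,u,v,167); print(b, np.array(s["orientation"]).T@(b-s["position"]))
E
```

```text
[ 254  256  114   93 6861]
310.6398620605469 297.84405517578125 58.0356330871582
[ 565.27571409 -226.48243548  167.        ] [-2.67998358 -0.90465108 75.92586833]
```

```bash
python3 - <<'E'
from h import *
s=readout.observe(); c=cam("wrist"); g=cv2.cvtColor(c["pixels"],cv2.COLOR_RGB2GRAY).astype(int)
for u in (285,312,340): print(u,[(v,int(g[v,u])) for v in list(range(222,262,2))+list(range(330,362,2))])
print([proj(c,[567.1+25*np.cos(a),-224.6+25*np.sin(a),167]).round() for a in np.radians([50,140,230,320])])
E
```

```text
285 [(222, 137), (224, 137), (226, 133), (228, 96), (230, 62), (232, 70), (234, 76), (236, 80), (238, 82), (240, 83), (242, 84), (244, 92), (246, 133), (248, 151), (250, 151), (252, 150), (254, 151), (256, 150), (258, 151), (260, 151), (330, 148), (332, 149), (334, 149), (336, 149), (338, 148), (340, 148), (342, 153), (344, 158), (346, 156), (348, 155), (350, 155), (352, 157), (354, 156), (356, 157), (358, 157), (360, 157)]
312 [(222, 87), (224, 75), (226, 76), (228, 78), (230, 78), (232, 78), (234, 78), (236, 79), (238, 87), (240, 119), (242, 150), (244, 151), (246, 150), (248, 150), (250, 151), (252, 150), (254, 151), (256, 151), (258, 151), (260, 150), (330, 148), (332, 149), (334, 149), (336, 148), (338, 148), (340, 148), (342, 148), (344, 148), (346, 148), (348, 149), (350, 151), (352, 152), (354, 153), (356, 153), (358, 153), (360, 155)]
340 [(222, 133), (224, 134), (226, 133), (228, 130), (230, 108), (232, 79), (234, 74), (236, 70), (238, 65), (240, 58), (242, 63), (244, 76), (246, 86), (248, 119), (250, 148), (252, 150), (254, 150), (256, 151), (258, 150), (260, 150), (330, 148), (332, 148), (334, 148), (336, 148), (338, 148), (340, 147), (342, 149), (344, 151), (346, 151), (348, 152), (350, 153), (352, 155), (354, 156), (356, 157), (358, 155), (360, 155)]
[array([311., 235.]), array([251., 292.]), array([311., 345.]), array([371., 292.])]
```

```bash
python3 -m inch '[{"translation":[-0.002,0,0.015],"delta_rot":[0,0,0],"hand":-1},{"translation":[0,0,0.015],"delta_rot":[0,0,0],"hand":-1},{"translation":[0,0,0.008],"delta_rot":[0,0,0],"hand":-1},{"translation":[0,0,0],"delta_rot":[0,0,0],"hand":-1},{"translation":[0,0,0],"delta_rot":[0,0,0],"hand":-0.2},{"translation":[0,0,0],"delta_rot":[0,0,0],"hand":0},{"translation":[0,0,0],"delta_rot":[0,0,0],"hand":1},{"translation":[0,0,0],"delta_rot":[0,0,0],"hand":1},{"translation":[0,0,0],"delta_rot":[0,0,0],"hand":1},{"translation":[0,0,0],"delta_rot":[0,0,0],"hand":1},{"translation":[0,0,0],"delta_rot":[0,0,0],"hand":1}]' 70
```

```text
clock: 18.15
position: [566.3, -226.3, 204.3]
orientation: [[0.643, 0.765, 0.001], [0.765, -0.643, -0.0], [0.0, 0.001, -1.0]]
wrist_force: [0.2, -0.3, 5.1]
finger_gap: 48.8
grasp_force: 71.3
```

```bash
python3 -m inch '[{"translation":[0,0,0.003],"delta_rot":[0,0,0],"hand":1},{"translation":[0,0,0.002],"delta_rot":[0,0,0],"hand":1},{"translation":[0,0,0.002],"delta_rot":[0,0,0],"hand":1},{"translation":[0,0,0],"delta_rot":[0,0,0],"hand":1},{"translation":[0,0,0],"delta_rot":[0,0,0],"hand":1},{"translation":[0,0,0],"delta_rot":[0,0,0],"hand":1}]'
```

```text
clock: 18.75
position: [566.4, -226.3, 197.7]
orientation: [[0.644, 0.765, 0.001], [0.765, -0.644, -0.0], [0.001, 0.001, -1.0]]
wrist_force: [-2.0, 1.9, 10.1]
finger_gap: 48.3
grasp_force: 71.8
```

```bash
python3 -m inch '[{"translation":[0,0,0.001],"delta_rot":[0,0,0],"hand":1},{"translation":[0,0,0],"delta_rot":[0,0,-0.05],"hand":1},{"translation":[0,0,0],"delta_rot":[0,0,-0.08],"hand":1},{"translation":[0,0,0],"delta_rot":[0,0,-0.08],"hand":1},{"translation":[0,0,0],"delta_rot":[0,0,-0.08],"hand":1},{"translation":[0,0,0],"delta_rot":[0,0,-0.08],"hand":1},{"translation":[0,0,0],"delta_rot":[0,0,-0.08],"hand":1},{"translation":[0,0,0],"delta_rot":[0,0,0],"hand":1},{"translation":[0,0,0],"delta_rot":[0,0,0],"hand":1}]'
python3 -c "
from h import *
s=readout.observe();print(s['moment'],np.round(s['qpos'],2))"
```

```text
clock: 19.65
position: [567.0, -226.5, 197.2]
orientation: [[0.246, 0.969, 0.003], [0.969, -0.246, -0.0], [0.0, 0.003, -1.0]]
wrist_force: [-0.4, 0.6, 11.4]
finger_gap: 48.0
grasp_force: 71.9
[0.11216211 0.07813012 0.06208854] [-0.27  0.4   0.72  1.73 -0.29  1.13  0.29]
```

```bash
python3 -m inch '[{"translation":[0,0,0],"delta_rot":[0,0,-0.08],"hand":1},{"translation":[0,0,0],"delta_rot":[0,0,-0.08],"hand":1},{"translation":[0,0,0],"delta_rot":[0,0,-0.08],"hand":1},{"translation":[0,0,0],"delta_rot":[0,0,-0.08],"hand":1},{"translation":[0,0,0],"delta_rot":[0,0,-0.08],"hand":1},{"translation":[0,0,0],"delta_rot":[0,0,-0.08],"hand":1},{"translation":[0,0,0],"delta_rot":[0,0,-0.08],"hand":1},{"translation":[0,0,0],"delta_rot":[0,0,-0.08],"hand":1},{"translation":[0,0,0],"delta_rot":[0,0,-0.08],"hand":1},{"translation":[0,0,0],"delta_rot":[0,0,-0.08],"hand":1},{"translation":[0,0,0],"delta_rot":[0,0,-0.08],"hand":1},{"translation":[0,0,0],"delta_rot":[0,0,-0.08],"hand":1},{"translation":[0,0,0],"delta_rot":[0,0,0],"hand":1},{"translation":[0,0,0],"delta_rot":[0,0,0],"hand":1}]'
python3 -c "
from h import *
s=readout.observe();print(s['moment'],np.round(s['qpos'],2))"
python3 -m inch '[{"translation":[0,0,-0.004],"delta_rot":[0,0,0],"hand":1},{"translation":[0,0,-0.004],"delta_rot":[0,0,0],"hand":1},{"translation":[0,0,-0.004],"delta_rot":[0,0,0],"hand":1},{"translation":[0,0,0],"delta_rot":[0,0,0],"hand":1}]'
```

```text
clock: 21.05
position: [567.1, -226.4, 197.3]
orientation: [[-0.653, 0.758, 0.003], [0.758, 0.653, -0.001], [-0.002, 0.002, -1.0]]
wrist_force: [-0.2, 1.0, 11.0]
finger_gap: 48.0
grasp_force: 71.9
[0.04246487 0.07050132 0.01230498] [-0.13  0.36  0.54  1.72 -0.2   1.12  1.18]
clock: 21.45
position: [565.9, -226.1, 207.9]
orientation: [[-0.653, 0.758, -0.0], [0.758, 0.653, 0.0], [0.0, -0.0, -1.0]]
wrist_force: [-1.1, 0.0, 0.7]
finger_gap: 48.7
grasp_force: 71.9
```

```bash
python3 -m inch '[{"translation":[0,0,-0.005],"delta_rot":[0,0,0],"hand":1},{"translation":[0,0,-0.008],"delta_rot":[0,0,0],"hand":1},{"translation":[0,0,-0.01],"delta_rot":[0,0,0],"hand":1},{"translation":[0,0,-0.012],"delta_rot":[0,0,0],"hand":1},{"translation":[0,0,-0.012],"delta_rot":[0,0,0],"hand":1},{"translation":[0,0,-0.012],"delta_rot":[0,0,0],"hand":1},{"translation":[0,0,-0.01],"delta_rot":[0,0,0],"hand":1},{"translation":[0,0,-0.006],"delta_rot":[0,0,0],"hand":1},{"translation":[0,0,0],"delta_rot":[0,0,0],"hand":1},{"translation":[0,0,0],"delta_rot":[0,0,0],"hand":1},{"translation":[0,0,0],"delta_rot":[0,0,0],"hand":1},{"translation":[0,0,0],"delta_rot":[0,0,0],"hand":1},{"translation":[0,0,0],"delta_rot":[0,0,0],"hand":1},{"translation":[0,0,0],"delta_rot":[0,0,0],"hand":1}]'
python3 - <<'E'
from h import *
s=readout.observe(); c=cam("wrist","w9"); sc=cam("scene","s9"); g=cv2.cvtColor(sc["pixels"],cv2.COLOR_RGB2GRAY).astype(int)
b=proj(sc,[566,-226,155]); k=proj(sc,[566,-226,s["position"][2]-54]); print(b,k, np.abs(s["joint_vel"]).max())
print([tuple(map(int,sc["pixels"][v,int(b[0])])) for v in range(int(k[1])-12,int(b[1])+30,3)])
E
```

```text
clock: 22.85
position: [566.0, -226.2, 282.7]
orientation: [[-0.653, 0.758, -0.0], [0.758, 0.653, 0.0], [0.0, -0.0, -1.0]]
wrist_force: [-0.5, 0.9, -0.2]
finger_gap: 48.4
grasp_force: 72.0
[272.32384376 177.76240706] [271.20035425 153.48159601] 0.002610570027186251
[(38, 33, 31), (81, 76, 68), (149, 141, 128), (143, 135, 122), (124, 117, 107), (108, 101, 92), (104, 97, 88), (135, 117, 91), (214, 167, 93), (218, 171, 95), (219, 171, 94), (169, 135, 85), (81, 74, 70), (130, 121, 108), (141, 131, 116), (141, 132, 117), (140, 132, 117), (151, 141, 126), (187, 176, 158), (189, 178, 159), (188, 178, 159), (185, 174, 155)]
```

```bash
python3 -c "
from cell import arm
print(arm.close_job())"
```

```text
the job is handed in; nothing more can be done
None
```

I handed the job in at about 23 s of the 72 s limit: both vials stand let go in the free bores, and the cap is off and held still and level above the open bottle, about 5 cm clear of the neck by the scene camera. The tool returned no verdict.

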